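Load the centrifuge in balance

TASK

Load the bench centrifuge for a balanced run: take the two blue-capped and the two orange-capped tubes out of the stand and seat one in each of the rotor's four buckets, right down, so that the two blue caps face each other straight across the rotor and so do the two orange ones. Leave the two white-capped tubes standing in their places in the stand.

Things in the scene. Friction and masses are not known exactly. Their poses are not given: they have to be found in the camera images.
- blue_tube_1: 15 ml plastic tube, blue screw cap (22 g). 120 mm tall; body 17 mm across, lowest 22 mm tapering to a blunt 6 mm tip; cap = top 15 mm, 22 mm across. Origin: middle of the tip; z along the tube to the cap. Starts upright in the tube stand; tip 4 mm above the grey stone slab, whose top is 68 mm above the bench.
- blue_tube_2: 15 ml plastic tube, blue screw cap (22 g). 120 mm tall; body 17 mm across, lowest 22 mm tapering to a blunt 6 mm tip; cap = top 15 mm, 22 mm across. Origin: middle of the tip; z along the tube to the cap. Starts upright in the tube stand: a fixed grey-green rack 130 x 100 mm, 68 mm high, filled with two rows of three tubes.
- orange_tube_1: 15 ml plastic tube, orange screw cap (16 g). 120 mm tall; body 17 mm across, lowest 22 mm tapering to a blunt 6 mm tip; cap = top 15 mm, 22 mm across. Origin: middle of the tip; z along the tube to the cap. Starts upright in the tube stand: tubes 40 mm apart in a row, its two rows of three 60 mm apart.
- orange_tube_2: 15 ml plastic tube, orange screw cap (16 g). 120 mm tall; body 17 mm across, lowest 22 mm tapering to a blunt 6 mm tip; cap = top 15 mm, 22 mm across. Origin: middle of the tip; z along the tube to the cap. Starts upright in the tube stand, whose 19.5 mm holes let it be drawn straight up; lift it 70 mm to clear.
- white_tube_1: 15 ml plastic tube, white screw cap (19 g). 120 mm tall; body 17 mm across, lowest 22 mm tapering to a blunt 6 mm tip; cap = top 15 mm, 22 mm across. Origin: middle of the tip; z along the tube to the cap. Starts upright in the tube stand; stays there. Between the rows' caps are 38 mm: fingers fit there.
- white_tube_2: 15 ml plastic tube, white screw cap (19 g). 120 mm tall; body 17 mm across, lowest 22 mm tapering to a blunt 6 mm tip; cap = top 15 mm, 22 mm across. Origin: middle of the tip; z along the tube to the cap. Starts upright in the tube stand; stays there. Within a row only 18 mm lie between caps: no room for fingers.
- bucket_1: Steel bucket of the centrifuge rotor, open on top; faces bucket_3 across the rotor. Origin: centre of its mouth, 167 mm above the bench; x points outward from the rotor axis, z up. Mouth 30 mm wide inside, narrowing within 11 mm to a 23 mm bore; inner floor 81 mm below the mouth, so a seated tube stands 39 mm proud. It hangs on pins at the mouth and rocks outward by up to 0.06 rad.
- bucket_2: Steel bucket of the centrifuge rotor, open on top; faces bucket_4 across the rotor. Origin: centre of its mouth, 167 mm above the bench; x points outward from the rotor axis, z up. The four like buckets sit 55 mm from the axis, every 90 degrees: facing ones 110 mm apart, neighbours 78 mm. Bore 23 mm, 81 mm deep.
- bucket_3: Steel bucket of the centrifuge rotor, open on top; faces bucket_1 across the rotor. Origin: centre of its mouth, 167 mm above the bench; x points outward from the rotor axis, z up. The rotor turns by hand with little friction (0.06 N m) and may shift when nudged: look again before each tube. Bore 23 mm, 81 mm deep.
- bucket_4: Steel bucket of the centrifuge rotor, open on top; faces bucket_2 across the rotor. Origin: centre of its mouth, 167 mm above the bench; x points outward from the rotor axis, z up. The fixed light-grey centrifuge, 262 x 186 mm, has its top at 170 mm and a 164 mm round bowl; its lid is laid aside. Bore 23 mm, 81 mm deep.
There are look-alikes about, which are no part of the job. Leave any black or pink look-alike of the orange_tube_2 alone.

How it is judged:
At the end, for the whole second after the job is handed in: Each blue and orange tube stands in a bucket: tip within 14 mm of its axis, 70 mm or more below the mouth, lean under 0.2 rad; tips of like colour over 96 mm apart (facing buckets); the white tubes upright within 12 mm of their start; all released and at rest (((horizontal distance between blue_tube_1 and bucket_1 below 0.014 m and z of blue_tube_1 in the frame of bucket_1 below -0.07 m) or (horizontal distance between blue_tube_1 and bucket_2 below 0.014 m and z of blue_tube_1 in the frame of bucket_2 below -0.07 m) or (horizontal distance between blue_tube_1 and bucket_3 below 0.014 m and z of blue_tube_1 in the frame of bucket_3 below -0.07 m) or (horizontal distance between blue_tube_1 and bucket_4 below 0.014 m and z of blue_tube_1 in the frame of bucket_4 below -0.07 m)) and ((horizontal distance between blue_tube_2 and bucket_1 below 0.014 m and z of blue_tube_2 in the frame of bucket_1 below -0.07 m) or (horizontal distance between blue_tube_2 and bucket_2 below 0.014 m and z of blue_tube_2 in the frame of bucket_2 below -0.07 m) or (horizontal distance between blue_tube_2 and bucket_3 below 0.014 m and z of blue_tube_2 in the frame of bucket_3 below -0.07 m) or (horizontal distance between blue_tube_2 and bucket_4 below 0.014 m and z of blue_tube_2 in the frame of bucket_4 below -0.07 m)) and ((horizontal distance between orange_tube_1 and bucket_1 below 0.014 m and z of orange_tube_1 in the frame of bucket_1 below -0.07 m) or (horizontal distance between orange_tube_1 and bucket_2 below 0.014 m and z of orange_tube_1 in the frame of bucket_2 below -0.07 m) or (horizontal distance between orange_tube_1 and bucket_3 below 0.014 m and z of orange_tube_1 in the frame of bucket_3 below -0.07 m) or (horizontal distance between orange_tube_1 and bucket_4 below 0.014 m and z of orange_tube_1 in the frame of bucket_4 below -0.07 m)) and ((horizontal distance between orange_tube_2 and bucket_1 below 0.014 m and z of orange_tube_2 in the frame of bucket_1 below -0.07 m) or (horizontal distance between orange_tube_2 and bucket_2 below 0.014 m and z of orange_tube_2 in the frame of bucket_2 below -0.07 m) or (horizontal distance between orange_tube_2 and bucket_3 below 0.014 m and z of orange_tube_2 in the frame of bucket_3 below -0.07 m) or (horizontal distance between orange_tube_2 and bucket_4 below 0.014 m and z of orange_tube_2 in the frame of bucket_4 below -0.07 m)) and horizontal distance between blue_tube_1 and blue_tube_2 above 0.096 m and horizontal distance between orange_tube_1 and orange_tube_2 above 0.096 m and angle between each of blue_tube_1, blue_tube_2, orange_tube_1, orange_tube_2, white_tube_1, white_tube_2's own z axis and vertical below 0.2 rad and distance of each of white_tube_1, white_tube_2 from where it was at the start of the episode below 0.012 m and linear speed of each of blue_tube_1, blue_tube_2, orange_tube_1, orange_tube_2, white_tube_1, white_tube_2 below 0.03 m/s); the robot touches nothing.
It fails at once if a white-capped tube is lifted out of its place in the stand (distance of any of white_tube_1, white_tube_2 from where it was at the start of the episode above 0.03 m).
It also fails if it takes over 106 s, if anything falls off the work surface, if the arm or the gripper's body presses on something with over 40 N, if the wrist force passes 120 N, or if a joint passes its speed limit or range.

ROBOT

A 6-joint arm with a two-finger parallel gripper is mounted at the origin on a cart in front of the work surface, level with it; the furniture and walls round the work are solid. World frame = base frame: x ahead of the robot, y to its left, z up, the work surface at z = 0. Lengths are in m, angles in rad, forces in N, time in s.
With the tool pointing down it reaches from about 0.35 to 0.975 m from the base axis. Payload 4.9 kg.
Tool frame: the origin (TCP) lies midway between the tips of the shut fingers; the grasp point (between the pads) lies 19 mm behind it (manip.grip_point_offset is the distance from the TCP to the grasp point, in m); z points along the fingers, y is the direction in which the jaws open and shut (so a half turn about z gives the same grasp; the last joint's range is limited). The gripper opens to 85 mm and grips with 20 to 120 N. Pads are 22 mm wide; open, the fingers measure 114 mm over their backs; the gripper's body (76 mm by 85 mm) begins 54 mm behind the grasp point. The pads swing forward as they close: fully open they stand 13 mm farther back than shut.
Start: joints at [1.038, 0.053, 1.613, -0, 1.476, -0.119], TCP at [0.251, 0.572, 0.231] pointing down, gripper open.
Joint ranges: [-3.01, 3.01], [-1.01, 2.22], [0.06, 2.58], [-1.02, 4.17], [0.09, 2.62], [-3.14, 3.14]. Speed limits (rad/s): [2.57, 2.57, 3.14, 3.14, 3.14, 3.14].

INTERFACE

Orientations are given as a unit quaternion [w, x, y, z].
In Python, from plant import manip gives the robot as it stands. The module is installed in compiled form; this text tells all that it offers.
- The arm moves only by the tool send_rows, never from a script. Its argument "steps" is a list of rows, each a list of 6 numbers: the shift along the tool's x, y, z in m, then the turn, a rotation vector about the tool's x, y, z in degrees. In form: [[dx, dy, dz, wx, wy, wz], ...]. A call has 1 to 8 rows; each row shifts and turns the commanded pose from where the row before left it, along the tool's axes as they then stand; what a row does not reach is not made up. A row lasts 1/8 s, in which the tool goes at most 62.5 mm and 10.7 degrees, less where a joint would pass 70% of its speed; a pose out of reach is approached as far as the arm can. A call is refused whole if a number of a shift passes 0.0625 or a number of a turn 10.7, either way. A call with a gripper value outside its range is refused whole. "grip" is the opening, from 0 (shut) to 1 (fully open), set as the call begins (left out, the last holds). The fingers move at their own pace and stop on an object; the grip force is fixed at half the most. Time passes only in rows, so rows that do not move let the fingers close. It gives the time, the measured TCP pose, the force and the opening at its end, in the units of the state.
- manip.state(): the state, without advancing time (a new reading comes with each control period).
- manip.grab_frame(name): name is "scene" or "side" or "wrist"; returns the picture (384x512x3 uint8, blue, green, red); there is no depth.
- manip.get_calibration(name): a dict with "K" (3x3 intrinsics, pixels), "distortion" ([k1, k2, p1, p2, k3] as OpenCV has them; the pictures are not rectified), "R" (3x3) and "t" (3): a world point X has camera coordinates R X + t. Camera axes: x right, y down, z forward; pixel columns grow to the right and rows downward; lengths in m; the calibration is good to about 2 mm. A picture is of the moment at which its call begins: read the wrist's pose just before it. get_calibration takes no time and is no camera call; for the wrist camera it gives the pose at the moment of the call.
- manip.job_done(): hands the job in, once; it reports no verdict.
The state is a dict: "time": time; "joint_pos": joint angles; "joint_vel": joint speeds; "joint_efforts": joint torques, N m; "tool_pos": TCP position; "tool_rot": TCP orientation; "contact_force": force on the tool from outside, world axes, zero at the start; "ft_torque": the same for the moment, N m; "gripper_width": opening from 0.0 (shut) to 1.0 (fully open).
Only numpy, scipy, OpenCV 4.12 (cv2) and the standard library are available. Lean on these libraries where they do the work, as an engineer would, in place of code of your own. Each camera call takes 0.05 s, during which the arm holds its last target.

## Working session

There is one attempt and no reset: what is moved stays moved. The work goes in short steps, Python scripts to look and compute and a tool call to move; the robot and the scene stay as the last step left them, time stands still between calls to the robot, and variables do not carry over. Pictures are saved under pics/ and viewed, and the job is handed in when it is done.

Besides the shell and the picture viewer there is one more tool, called after "Call:" as name([rows], argument=value, ...), one row to a line, values as JSON. send_rows: Moves the arm, as the interface text tells. Its arguments: {"type":"object","properties":{"steps":{"type":"array"},"grip":{"type":"number"}},"required":["steps"]}

```bash
mkdir -p pics; ls; cat > h.py <<'E'
import numpy as np, cv2
from plant import manip
def cal(n):
    c=manip.get_calibration(n); return {k:np.array(c[k],float) for k in("K","distortion","R","t")}
def ray(c,uv):
    p=cv2.undistortPoints(np.array(uv,float).reshape(-1,1,2),c["K"],c["distortion"]).reshape(-1,2)
    d=np.c_[p,np.ones(len(p))]@c["R"]
    o=-c["R"].T@c["t"]
    return o,d
def onplane(c,uv,z):
    o,d=ray(c,uv); s=(z-o[2])/d[:,2]; return o+d*s[:,None]
def proj(c,X):
    r,_=cv2.Rodrigues(c["R"]); return cv2.projectPoints(np.array(X,float).reshape(-1,1,3),r,c["t"],c["K"],c["distortion"])[0].reshape(-1,2)
E
python3 - <<'E'
from h import *
s=manip.state()
for k,v in s.items(): print(k,np.round(v,4))
for n in("scene","side","wrist"):
    c=cal(n); print(n,np.round(-c["R"].T@c["t"],3),c["K"][0,0],np.round(c["R"],2).tolist(),c["distortion"])
    im=manip.grab_frame(n); cv2.imwrite(f"pics/{n}0.png",im)
E
```

```text
pics
time 0.0
joint_pos [ 1.038   0.0533  1.6143  0.      1.476  -0.119 ]
joint_vel [-0.001  -0.0012  0.0004 -0.0013  0.0005 -0.0007]
joint_efforts [ 7.00000e-04 -3.93686e+01 -3.70174e+01 -1.00000e-04  7.10000e-03
  0.00000e+00]
tool_pos [0.251  0.5717 0.2301]
tool_rot [-3.000e-04  2.054e-01  9.787e-01 -1.000e-03]
contact_force [ 0.1786 -0.5778 -0.1301]
ft_torque [-0.0294 -0.0149 -0.0058]
gripper_width 0.9999
scene [ 0.047 -0.457  0.674] 395.3489678774965 [[0.82, -0.58, 0.02], [-0.32, -0.48, -0.81], [0.48, 0.66, -0.58]] [-0.02495823  0.          0.          0.          0.        ]
side [-0.204  1.057  0.75 ] 494.22334542918475 [[-0.81, -0.59, -0.01], [-0.27, 0.4, -0.88], [0.52, -0.7, -0.48]] [-0.08703332  0.          0.          0.          0.        ]
wrist [0.181 0.601 0.374] 322.77233061434777 [[0.4, 0.92, -0.0], [0.87, -0.38, 0.3], [0.27, -0.12, -0.96]] [0.00838438 0.         0.         0.         0.        ]
```

View pics/scene0.png

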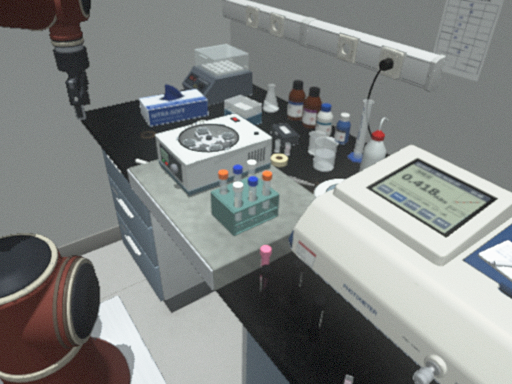

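View pics/side0.png

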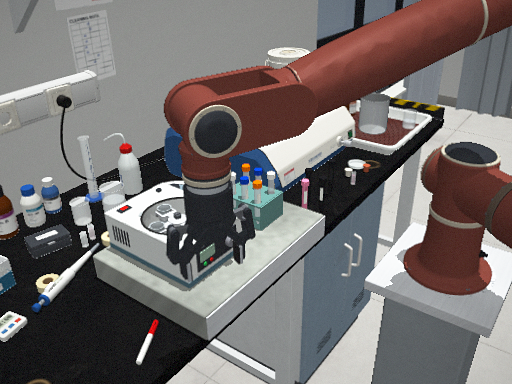

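View pics/wrist0.png

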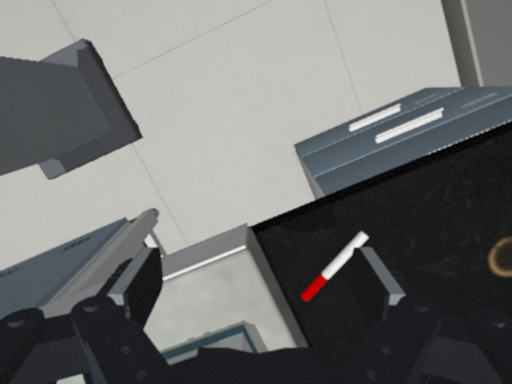

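```bash
python3 - <<'E'
import cv2
im=cv2.imread("pics/scene0.png")
cv2.imwrite("pics/scene0z.png",cv2.resize(im[100:250,130:290],None,fx=5,fy=4,interpolation=cv2.INTER_CUBIC)[:600])
E
python3 - <<'E'
from h import *
c=cal("scene")
im=cv2.imread("pics/scene0.png"); hsv=cv2.cvtColor(im,cv2.COLOR_BGR2HSV)
for n,lo,hi in(("or",(3,150,110),(18,255,255)),("bl",(108,140,60),(130,255,255)),("wh",(0,0,170),(180,45,255))):
    m=cv2.inRange(hsv,lo,hi); m[:,:200]=0;m[:155]=0;m[200:]=0;m[:,285:]=0
    k,l,st,ce=cv2.connectedComponentsWithStats(m)
    for i in range(1,k):
        if st[i,4]>25: print(n,st[i],ce[i].round(1),onplane(c,ce[i],0.1845)[0].round(3))
E
```

```text
or [219 170   9   9  59] [222.7 173.5] [0.443 0.198 0.184]
or [263 171   9   9  62] [266.7 175.3] [0.523 0.136 0.184]
bl [234 165   8   8  55] [237.4 168.5] [0.483 0.197 0.184]
bl [248 177  10   9  69] [252.4 180.7] [0.482 0.136 0.184]
wh [200 155  18   6  56] [205.9 156.4] [0.449 0.286 0.184]
wh [247 159  10   7  54] [251.4 161.9] [0.528 0.204 0.185]
wh [232 181  12   7  71] [237.4 184.1] [0.447 0.143 0.184]
wh [271 184  14  13  77] [278.7 189.1] [0.511 0.078 0.184]
wh [200 191  11   9  71] [204.9 195.8] [0.366 0.144 0.184]
```

View pics/scene0z.png

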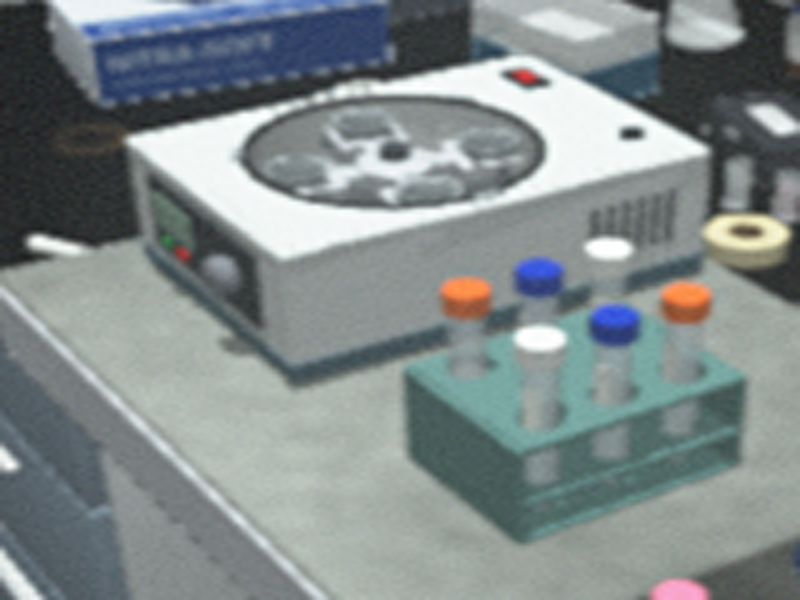

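```bash
python3 - <<'E'
from h import *
c=cal("scene")
for u,v in((397,150),(300,172),(362,125),(487,145),(430,190)):
    print(onplane(c,(130+u/5,100+v/4),.167)[0].round(3))
E
```

```text
[0.523 0.397 0.167]
[0.464 0.397 0.167]
[0.526 0.44  0.167]
[0.569 0.376 0.167]
[0.509 0.338 0.167]
```

Call:
send_rows([
  [0, 0, -0.034, 0, 0, -7.9],
  [0, 0, -0.034, 0, 0, -7.9],
  [0, 0, -0.034, 0, 0, -7.9],
  [-0.05, -0.06, 0, 0, 0, 0],
  [-0.05, -0.06, 0, 0, 0, 0],
  [-0.05, -0.06, 0, 0, 0, 0],
  [-0.05, -0.06, 0, 0, 0, 0],
  [-0.05, -0.06, 0, 0, 0, 0],
], grip=0.5)

```text
time: 1.15
tool_pos: [0.4522, 0.3304, 0.333]
tool_rot: [-0.0, -0.0, 1.0, -0.0]
contact_force: [0.3, 0.1, -0.4]
gripper_width: 0.503
```

Call:
send_rows([
  [0, 0, 0, 0, 0, 0],
  [0, 0, 0, 0, 0, 0],
])

```text
time: 1.4
tool_pos: [0.4511, 0.3322, 0.333]
tool_rot: [-0.0, 0.0, 1.0, 0.0]
contact_force: [-0.1, 0.0, 0.7]
gripper_width: 0.502
```

```bash
python3 - <<'E'
from h import *
s=manip.state(); print(s["tool_pos"],s["tool_rot"],s["joint_pos"],s["gripper_width"],s["time"])
c=cal("wrist"); im=manip.grab_frame("wrist"); cv2.imwrite("pics/w1.png",im); np.savez("w1.npz",**c)
E
```

```text
[0.45110184 0.33221553 0.33298789] [-4.29928812e-04  3.31557896e-04  9.99999848e-01  9.44430247e-05] [ 5.01647824e-01 -1.41323024e-01  1.63375571e+00  5.81127721e-04
  1.64982285e+00 -1.06843970e+00] 0.5023368280897541 1.4
```

View pics/w1.png

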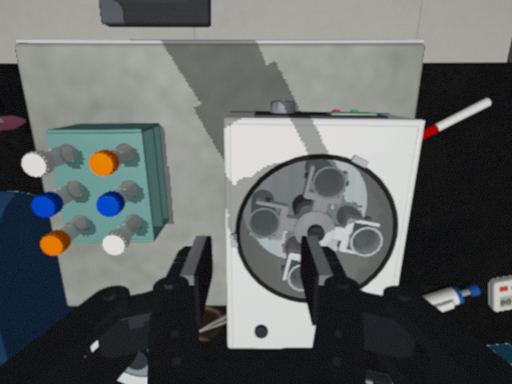

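```bash
cat >> h.py <<'E'
def caps(im,c,box=None,z=.1845):
    hsv=cv2.cvtColor(im,cv2.COLOR_BGR2HSV); out=[]
    for n,lo,hi in(("or",(3,150,90),(18,255,255)),("bl",(108,140,50),(130,255,255)),("wh",(0,0,200),(180,40,255))):
        m=cv2.inRange(hsv,lo,hi)
        m=cv2.morphologyEx(m,cv2.MORPH_OPEN,np.ones((3,3)))
        k,l,st,ce=cv2.connectedComponentsWithStats(m)
        for i in range(1,k):
            if 150<st[i,4]<3000 and .5<st[i,2]/st[i,3]<2: out.append((n,st[i,4],ce[i].round(1),onplane(c,ce[i],z)[0].round(4)))
    return out
E
python3 - <<'E'
from h import *
c=dict(np.load("w1.npz")); im=cv2.imread("pics/w1.png")
for o in caps(im,c): print(*o)
cv2.imwrite("pics/w1z.png",cv2.resize(im[150:300,230:405],None,fx=4,fy=4,interpolation=cv2.INTER_CUBIC))
E
```

```text
or 571 [103.6 162.6] [0.4391 0.1906 0.1845]
or 577 [ 54.3 242.7] [0.5202 0.1305 0.1845]
bl 663 [ 45.5 204.7] [0.4801 0.1295 0.1845]
bl 532 [109.8 203.7] [0.4793 0.1909 0.1845]
wh 218 [462.8 114.8] [0.3966 0.513  0.1845]
wh 394 [ 33.6 164.6] [0.4409 0.1262 0.1845]
wh 220 [342.7 235.6] [0.5131 0.4166 0.1845]
wh 318 [113.  244.7] [0.5226 0.1883 0.1845]
```

View pics/w1z.png

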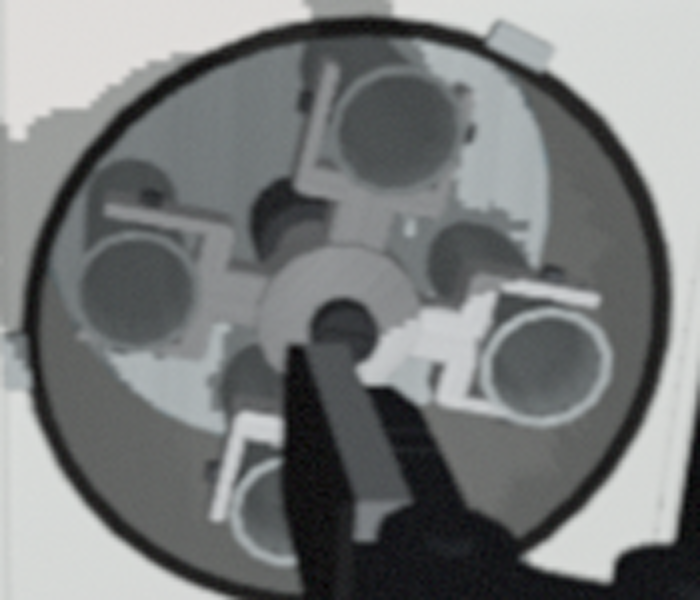

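```bash
python3 - <<'E'
from h import *
c=dict(np.load("w1.npz"))
P=onplane(c,np.array([(398,128),(547,365),(136,290),(292,507)])/4+[230,150],.167)
print(P.round(4)); print(((P[0]+P[3])/2).round(4),((P[1]+P[2])/2).round(4))
for a,b in((0,3),(1,2),(0,1)): print(np.linalg.norm(P[a]-P[b]),np.degrees(np.arctan2(*(P[a]-P[b])[[1,0]])))
h=onplane(c,np.array([[340,300]])/4+[230,150],.167); print(h)
for y in(.19,.194,.197): print(proj(c,[.44,y,.192]),proj(c,[.44,y,.177]))
E
```

```text
[[0.4629 0.4041 0.167 ]
 [0.5279 0.4476 0.167 ]
 [0.5064 0.3392 0.167 ]
 [0.5706 0.3822 0.167 ]]
[0.5167 0.3931 0.167 ] [0.5171 0.3934 0.167 ]
0.10986639520316316 168.5011385886912
0.11056422232323983 78.7957734037359
0.0782043467918484 -146.19526943297507
[[0.50927346 0.39211266 0.167     ]]
[[ 99.27744058 165.38389223]] [[106.64953413 161.82801919]]
[[103.74337908 165.38073347]] [[110.90352859 161.82526125]]
[[107.09185633 165.37831513]] [[114.09317796 161.8231413 ]]
```

Call:
send_rows([
  [-0.01, -0.046, 0.024, 0, 0, 0],
  [-0.01, -0.046, 0.024, 0, 0, 0],
  [-0.009, -0.046, 0.024, 0, 0, 0],
  [0, 0, 0, 0, 0, 0],
  [0, 0, 0, 0, 0, 0],
], grip=0.5)

```text
time: 2.08
tool_pos: [0.48, 0.1955, 0.2618]
tool_rot: [0.0, -0.001, 1.0, 0.0]
contact_force: [-0.4, 0.2, 0.8]
gripper_width: 0.501
```

```bash
python3 - <<'E'
from h import *
s=manip.state(); print(s["tool_pos"],s["tool_rot"],s["gripper_width"],s["time"])
c=cal("wrist"); im=manip.grab_frame("wrist"); cv2.imwrite("pics/w2.png",im); np.savez("w2.npz",**c)
for z in(.1845,.192):
  for o in caps(im,c,z=z): print(*o)
c=cal("scene"); im=manip.grab_frame("scene"); cv2.imwrite("pics/s2.png",im)
E
```

```text
[0.48004236 0.19553183 0.26183899] [ 3.08902544e-04 -7.68185733e-04  9.99999586e-01  3.78639484e-04] 0.500672398443581 2.075
or 180 [256.3 154. ] [0.4465 0.1944 0.1845]
or 632 [171.  247.9] [0.5186 0.1299 0.1845]
bl 843 [252.4 199.1] [0.4795 0.1916 0.1845]
bl 876 [168.6 199.7] [0.48   0.1311 0.1845]
wh 782 [160.8 145.4] [0.4406 0.1289 0.1845]
wh 621 [488.9 225.8] [0.5002 0.3663 0.1845]
wh 868 [495.8 339.2] [0.6023 0.3936 0.1845]
wh 344 [378.3 370.8] [0.636  0.3    0.1845]
or 180 [256.3 154. ] [0.4451 0.1944 0.192 ]
or 632 [171.  247.9] [0.5147 0.1321 0.192 ]
bl 843 [252.4 199.1] [0.4769 0.1917 0.192 ]
bl 876 [168.6 199.7] [0.4774 0.1333 0.192 ]
wh 782 [160.8 145.4] [0.4394 0.1311 0.192 ]
wh 621 [488.9 225.8] [0.4969 0.3604 0.192 ]
wh 868 [495.8 339.2] [0.5956 0.3868 0.192 ]
wh 344 [378.3 370.8] [0.6281 0.2964 0.192 ]
```

View pics/w2.png

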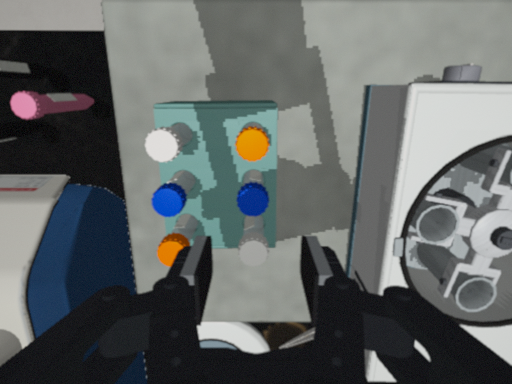

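Call:
send_rows([
  [0, -0.0015, 0.034, 0, 0, 0],
  [0, -0.0015, 0.034, 0, 0, 0],
  [0, 0, 0.02, 0, 0, 0],
  [0, 0, 0.012, 0, 0, 0],
  [0, 0, 0, 0, 0, 0],
], grip=0.5)

```text
time: 2.8
tool_pos: [0.4802, 0.1915, 0.1611]
tool_rot: [-0.0, -0.0, 1.0, -0.0]
contact_force: [1.2, -0.2, 0.5]
gripper_width: 0.496
```

Call:
send_rows([
  [0, 0, 0, 0, 0, 0],
  [0, 0, 0, 0, 0, 0],
  [0, 0, 0, 0, 0, 0],
  [0, 0, 0, 0, 0, 0],
], grip=0)

```text
time: 3.3
tool_pos: [0.4811, 0.1913, 0.1626]
tool_rot: [0.001, 0.0, 1.0, 0.0]
contact_force: [0.7, -0.8, 5.2]
gripper_width: 0.219
```

Call:
send_rows([
  [0, 0, -0.01, 0, 0, 0],
  [0, 0, -0.02, 0, 0, 0],
  [0, 0, 0, 0, 0, 0],
])

```text
time: 3.68
tool_pos: [0.4816, 0.1913, 0.1942]
tool_rot: [0.002, 0.0, 1.0, 0.0]
contact_force: [-0.0, 0.2, 0.1]
gripper_width: 0.221
```

```bash
python3 - <<'E'
from h import *
s=manip.state(); print(s["tool_pos"],s["tool_rot"],s["gripper_width"],s["time"])
im=manip.grab_frame("wrist"); cv2.imwrite("pics/w3.png",im)
b=manip.grab_frame("side"); cv2.imwrite("pics/d3.png",cv2.resize(b[150:250,210:310],None,fx=5,fy=5,interpolation=cv2.INTER_CUBIC))
b=manip.grab_frame("scene"); cv2.imwrite("pics/s3.png",cv2.resize(b[130:250,190:310],None,fx=5,fy=5,interpolation=cv2.INTER_CUBIC))
E
```

```text
[0.481607   0.19133776 0.1941572 ] [2.10471594e-03 7.72386525e-05 9.99997728e-01 3.27518692e-04] 0.2213002054404667 3.675
```

View pics/w3.png

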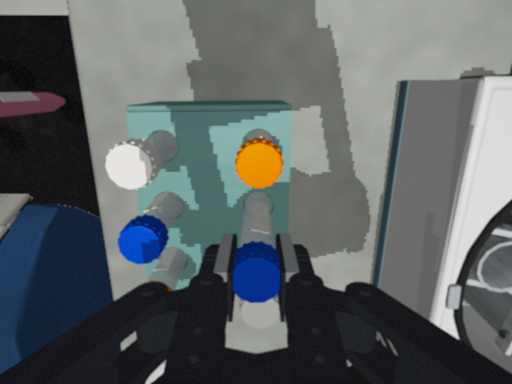

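View pics/d3.png

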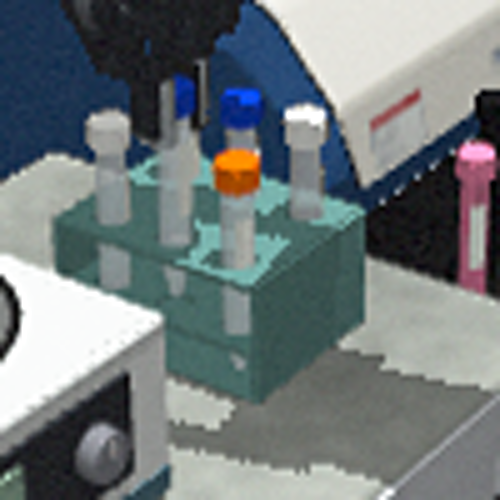

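View pics/s3.png

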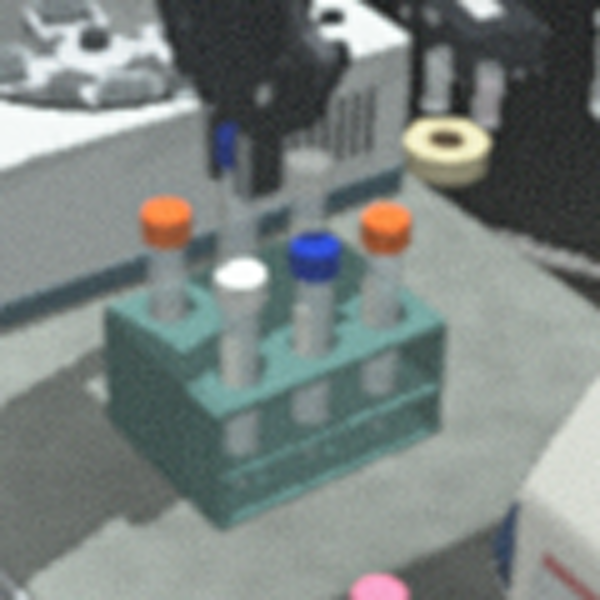

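Call:
send_rows([
  [0, 0, -0.055, 0, 0, 0],
  [0, 0, -0.055, 0, 0, 0],
  [-0.0225, 0.048, 0, 0, 0, 0],
  [-0.0225, 0.048, 0, 0, 0, 0],
  [-0.0225, 0.048, 0, 0, 0, 0],
  [-0.0225, 0.047, 0, 0, 0, 0],
  [0, 0, 0, 0, 0, 0],
  [0, 0, 0, 0, 0, 0],
])

```text
time: 4.82
tool_pos: [0.57, 0.3818, 0.3003]
tool_rot: [-0.001, 0.0, 1.0, -0.001]
contact_force: [-0.7, 0.2, -0.1]
gripper_width: 0.218
```

```bash
python3 - <<'E'
from h import *
s=manip.state(); print(s["tool_pos"],s["tool_rot"],s["gripper_width"],s["time"])
c=cal("wrist"); im=manip.grab_frame("wrist"); cv2.imwrite("pics/w4.png",im); np.savez("w4.npz",**c)
p=s["tool_pos"]; zt=p[2]+.192-.1626
for o in caps(im,c,z=zt): print(*o, o[3]-p)
E
```

```text
[0.56997473 0.38175162 0.30025139] [-8.33773802e-04  2.19565221e-05  9.99999433e-01 -6.61790954e-04] 0.21802023681897562 4.825
bl 2550 [255.7 272.6] [0.5641 0.3802 0.3297] [-0.00587473 -0.00155162  0.02944861]
wh 168 [448.1  20.7] [0.4732 0.4412 0.3297] [-0.09677473  0.05944838  0.02944861]
wh 656 [269.3 120.1] [0.504  0.385  0.3297] [-0.06597473  0.00324838  0.02944861]
wh 519 [ 10.5 123.7] [0.5053 0.2953 0.3297] [-0.06467473 -0.08645162  0.02944861]
wh 491 [261.5 155. ] [0.5162 0.3823 0.3297] [-0.05377473  0.00054838  0.02944861]
wh 1228 [346.5 262.3] [0.5594 0.4162 0.3297] [-0.01057473  0.03444838  0.02944861]
wh 2570 [ 78.5 279.3] [0.567  0.3088 0.3297] [-0.00297473 -0.07295162  0.02944861]
wh 193 [392.7 259.7] [0.5582 0.4344 0.3297] [-0.01177473  0.05264838  0.02944861]
```

View pics/w4.png

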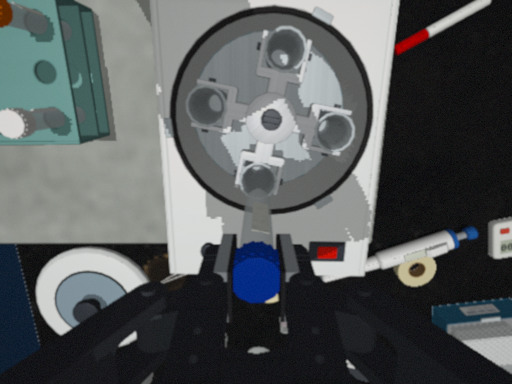

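```bash
python3 - <<'E'
from h import *
c=dict(np.load("w4.npz")); im=cv2.imread("pics/w4.png")
for dx in(-.004,-.002,0): print(dx,proj(c,[.570+dx,.3818,.2098]),proj(c,[.570+dx,.3818,.3297]),proj(c,[.570+dx-.011,.3818,.3297]),proj(c,[.570+dx+.011,.3818,.3297]))
cv2.imwrite("pics/w4z.png",cv2.resize(im[20:320,165:365],None,fx=4,fy=4,interpolation=cv2.INTER_CUBIC)[:800])
cv2.imwrite("pics/w4a.png",cv2.resize(im[20:165,170:370],None,fx=4,fy=4,interpolation=cv2.INTER_CUBIC))
cv2.imwrite("pics/w4b.png",cv2.resize(im[155:305,180:340],None,fx=4,fy=4,interpolation=cv2.INTER_CUBIC))
E
```

```text
-0.004 [[258.0317931  189.40702427]] [[259.61674218 276.94792937]] [[259.69326762 252.397184  ]] [[259.54421304 300.32982414]]
-0.002 [[258.02829635 191.92255262]] [[259.60326775 281.28343803]] [[259.67904092 256.9521431 ]] [[259.53142955 304.46246322]]
0 [[258.02481844 194.42604256]] [[259.58992329 285.58088185]] [[259.6649559  261.46588291]] [[259.51876564 308.55985981]]
```

View pics/w4a.png

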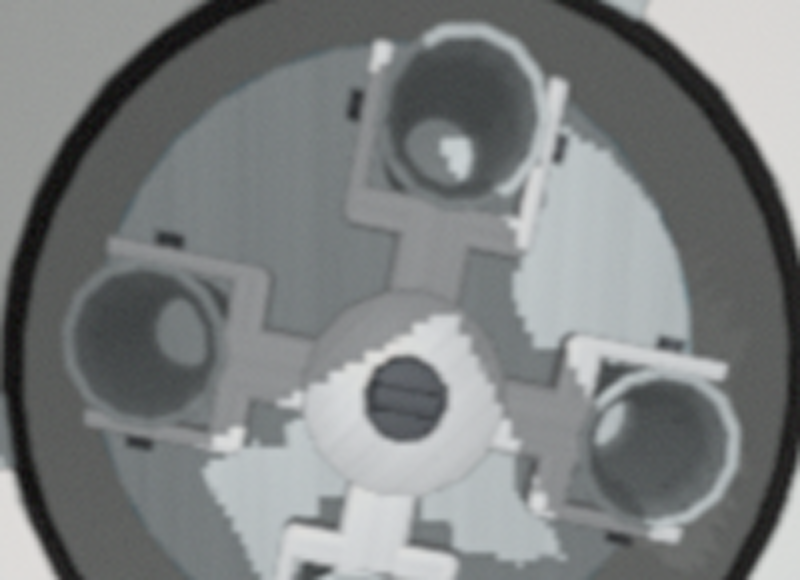

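View pics/w4b.png

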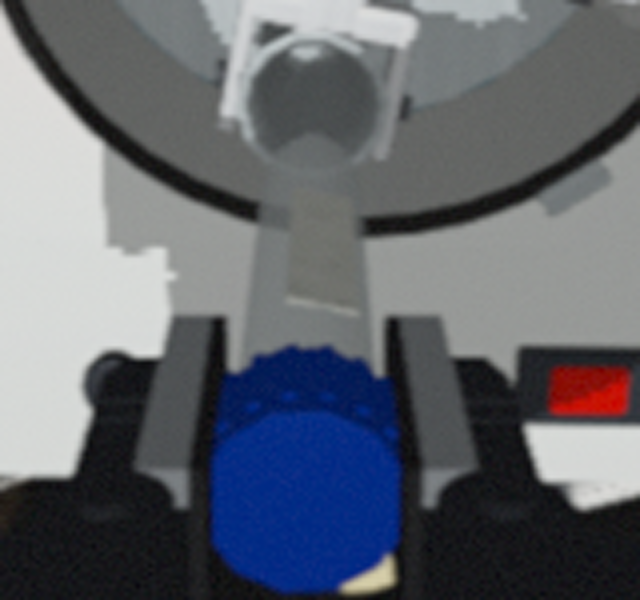

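```bash
cat >> h.py <<'E'
def rotor(c,uv,z=.167):
    P=onplane(c,np.array(uv,float),z)[:,:2]  # order N,R(left y+),F,L going round: 168,78,-12,-102
    from scipy.optimize import least_squares
    a0=np.radians([168.6,78.6,-11.4,-101.4])
    f=lambda q:(q[:2]+.055*np.c_[np.cos(a0+q[2]),np.sin(a0+q[2])]-P).ravel()
    r=least_squares(f,[.517,.393,0]); q=r.x
    print("raw",P.round(4).tolist(),"res mm",(r.fun*1e3).round(1))
    print("c",q[:2].round(4),"ang",np.degrees(q[2]).round(2))
    print("fit N,R,F,L",(q[:2]+.055*np.c_[np.cos(a0+q[2]),np.sin(a0+q[2])]).round(4).tolist())
E
python3 - <<'E'
from h import *
c=dict(np.load("w4.npz"))
rotor(c,[(285.75,48),(335.75,131.25),(258.5,180.5),(206.75,104.5)])
E
```

```text
raw [[0.4624, 0.4038], [0.5275, 0.4479], [0.5709, 0.3825], [0.5055, 0.3394]] res mm [ 0.2  0.4 -0.2 -0.6 -0.4  0.2  0.3  0. ]
c [0.5166 0.3934] ang 0.1
fit N,R,F,L [[0.4627, 0.4042], [0.5274, 0.4473], [0.5705, 0.3826], [0.5058, 0.3395]]
```

Call:
send_rows([
  [-0.0025, 0.0012, 0.02, 0, 0, 0],
  [0, 0, 0.03, 0, 0, 0],
  [0, 0, 0.03, 0, 0, 0],
  [0, 0, 0.02, 0, 0, 0],
  [0, 0, 0.01, 0, 0, 0],
  [0, 0, 0, 0, 0, 0],
])

```text
time: 5.62
tool_pos: [0.5727, 0.383, 0.1908]
tool_rot: [-0.0, 0.0, 1.0, -0.0]
contact_force: [0.5, -0.1, 0.1]
gripper_width: 0.22
```

Call:
send_rows([
  [0, 0, 0.008, 0, 0, 0],
  [0, 0, 0.003, 0, 0, 0],
  [0, 0, 0, 0, 0, 0],
])

```text
time: 6.0
tool_pos: [0.5728, 0.3834, 0.1802]
tool_rot: [-0.0, 0.0, 1.0, -0.0]
contact_force: [-1.3, -0.8, -0.1]
gripper_width: 0.22
```

Call:
send_rows([
  [0, 0, 0, 0, 0, 0],
  [0, 0, 0, 0, 0, 0],
  [0, 0, 0, 0, 0, 0],
  [0, 0, -0.02, 0, 0, 0],
  [0, 0, -0.04, 0, 0, 0],
  [0, 0, -0.05, 0, 0, 0],
  [0, 0, 0, 0, 0, 0],
], grip=0.45)

```text
time: 6.88
tool_pos: [0.5752, 0.3846, 0.2995]
tool_rot: [0.006, 0.0, 1.0, 0.003]
contact_force: [-0.4, -0.1, 1.4]
gripper_width: 0.45
```

```bash
python3 - <<'E'
from h import *
s=manip.state(); print(s["tool_pos"],s["gripper_width"],s["time"])
c=cal("wrist"); im=manip.grab_frame("wrist"); cv2.imwrite("pics/w5.png",im); np.savez("w5.npz",**c)
for o in caps(im,c,z=.1985)[:3]: print(*o)
E
```

```text
[0.57520881 0.38459658 0.29954024] 0.4498680822987234 6.875
bl 709 [241.8 187. ] [0.5738 0.3727 0.1985]
wh 177 [445.5  11.7] [0.4507 0.5113 0.1985]
wh 658 [266.3 114.1] [0.5176 0.3915 0.1985]
```

View pics/w5.png

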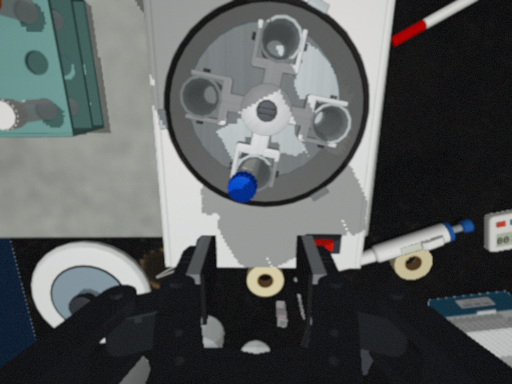

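```bash
python3 - <<'E'
from h import *
c=cal("scene"); b=manip.grab_frame("scene"); cv2.imwrite("pics/s5.png",cv2.resize(b[100:220,150:290],None,fx=5,fy=5,interpolation=cv2.INTER_CUBIC))
w=dict(np.load("w5.npz")); wi=cv2.imread("pics/w5.png")
hs=cv2.cvtColor(b,cv2.COLOR_BGR2HSV); m=cv2.inRange(hs,(108,140,50),(130,255,255)); m[165:]=0; m[:110]=0; m[:,:212]=0; m[:,270:]=0
k,l,st,ce=cv2.connectedComponentsWithStats(m)
for i in range(1,k):
    if st[i,4]<15: continue
    print(st[i],ce[i])
    (o1,d1),(o2,d2)=ray(c,ce[i]),ray(w,(241.8,187.))
    A=np.c_[d1[0],-d2[0]]; s=np.linalg.lstsq(A,o2-o1,rcond=None)[0]; print(o1+s[0]*d1[0],o2+s[1]*d2[0])
print(manip.state()["tool_pos"])
E
```

```text
[226 123   7   6  35] [229.05714286 125.34285714]
[0.5725738  0.3730292  0.20023161] [0.57322529 0.37274049 0.20044769]
[0.57335955 0.38358913 0.29288845]
```

View pics/s5.png

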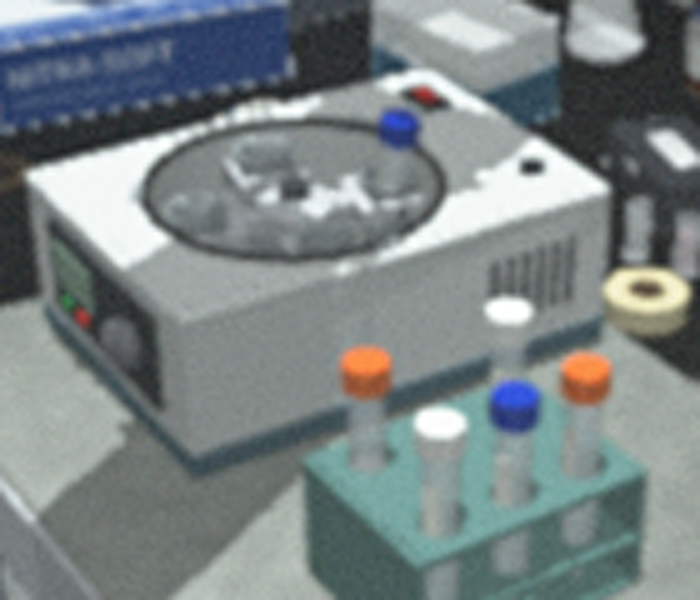

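Call:
send_rows([
  [0.0186, -0.0504, 0, 0, 0, 0],
  [0.0186, -0.0504, 0, 0, 0, 0],
  [0.0186, -0.0504, 0, 0, 0, 0],
  [0.0186, -0.0504, 0, 0, 0, 0],
  [0.0186, -0.0504, 0.03, 0, 0, 0],
  [0, 0, 0, 0, 0, 0],
  [0, 0, 0, 0, 0, 0],
], grip=0.5)

```text
time: 7.85
tool_pos: [0.4797, 0.1314, 0.26]
tool_rot: [-0.0, 0.0, 1.0, 0.0]
contact_force: [0.3, 0.6, 1.2]
gripper_width: 0.501
```

```bash
python3 - <<'E'
from h import *
s=manip.state(); print(s["tool_pos"],s["tool_rot"],s["gripper_width"],s["time"])
c=cal("wrist"); im=manip.grab_frame("wrist"); cv2.imwrite("pics/w6.png",im); np.savez("w6.npz",**c)
for o in caps(im,c): print(*o)
E
```

```text
[0.47969431 0.13143396 0.25996766] [-3.25293815e-04  2.86173177e-04  9.99999890e-01  1.81652279e-04] 0.5007119550910282 7.85
or 839 [347.9 144.9] [0.4396 0.1926 0.1845]
or 790 [258.9 251.5] [0.5202 0.1322 0.1845]
bl 848 [258.3 201.5] [0.4803 0.1318 0.1845]
wh 835 [257.9 147.1] [0.441  0.1314 0.1845]
```

View pics/w6.png

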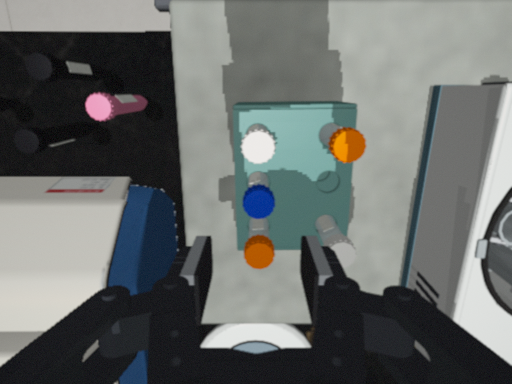

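Call:
send_rows([
  [0, 0, 0.034, 0, 0, 0],
  [0, 0, 0.034, 0, 0, 0],
  [0, 0, 0.02, 0, 0, 0],
  [0, 0, 0.01, 0, 0, 0],
  [0, 0, 0, 0, 0, 0],
], grip=0.5)

```text
time: 8.52
tool_pos: [0.48, 0.1317, 0.1625]
tool_rot: [-0.0, -0.0, 1.0, 0.0]
contact_force: [-0.4, 1.3, -0.0]
gripper_width: 0.502
```

Call:
send_rows([
  [0, 0, 0, 0, 0, 0],
  [0, 0, 0, 0, 0, 0],
  [0, 0, 0, 0, 0, 0],
  [0, 0, 0, 0, 0, 0],
  [0, 0, -0.015, 0, 0, 0],
], grip=0)

```text
time: 9.15
tool_pos: [0.4788, 0.1312, 0.1762]
tool_rot: [-0.001, 0.0, 1.0, -0.0]
contact_force: [-0.2, 0.2, -0.7]
gripper_width: 0.22
```

Call:
send_rows([
  [0, 0, -0.042, 0, 0, 0],
  [0, 0, -0.042, 0, 0, 0],
  [0.003, 0.0546, -0.042, 0, 0, 0],
  [0.003, 0.0546, 0, 0, 0, 0],
  [0.003, 0.0546, 0, 0, 0, 0],
  [0.003, 0.0546, 0, 0, 0, 0],
  [0.003, 0.0546, 0, 0, 0, 0],
  [0, 0, 0, 0, 0, 0],
])

```text
time: 10.15
tool_pos: [0.4638, 0.402, 0.2988]
tool_rot: [-0.001, -0.002, 1.0, -0.0]
contact_force: [0.1, -0.8, -0.4]
gripper_width: 0.22
```

Call:
send_rows([
  [0, 0, 0, 0, 0, 0],
])

```text
time: 10.28
tool_pos: [0.4649, 0.399, 0.2993]
tool_rot: [-0.0, -0.0, 1.0, -0.0]
contact_force: [-0.4, -1.5, -0.6]
gripper_width: 0.22
```

```bash
python3 - <<'E'
from h import *
s=manip.state(); print(s["tool_pos"],s["tool_rot"],s["gripper_width"],s["time"])
c=cal("wrist"); im=manip.grab_frame("wrist"); cv2.imwrite("pics/w7.png",im); np.savez("w7.npz",**c)
cv2.imwrite("pics/w7z.png",cv2.resize(im[130:330,150:400],None,fx=3,fy=3,interpolation=cv2.INTER_CUBIC))
p=s["tool_pos"]
for dx in(-.004,-.002,0): print(dx,proj(c,[p[0]+dx,p[1],p[2]-.0905]).round(1),[proj(c,[p[0]+dx+e,p[1],p[2]+.0295]).round(1).tolist() for e in(-.011,0,.011)])
print([proj(c,[.4627,.4042,.167]).round(1)])
E
```

```text
[0.46486862 0.39901836 0.29930054] [-2.96436546e-04 -1.31907302e-04  9.99999846e-01 -4.49542084e-04] 0.2198073692693206 10.275
-0.004 [[257.9 189.2]] [[[259.6, 252.5]], [[259.5, 277.0]], [[259.4, 300.4]]]
-0.002 [[257.9 191.7]] [[[259.6, 257.0]], [[259.5, 281.3]], [[259.4, 304.5]]]
0 [[257.9 194.2]] [[[259.5, 261.5]], [[259.5, 285.6]], [[259.4, 308.6]]]
[array([[263.5, 177.3]])]
```

View pics/w7.png

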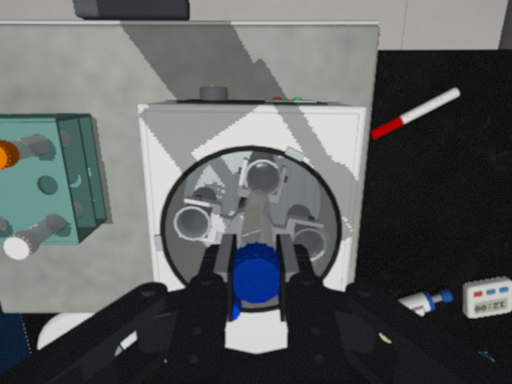

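View pics/w7z.png

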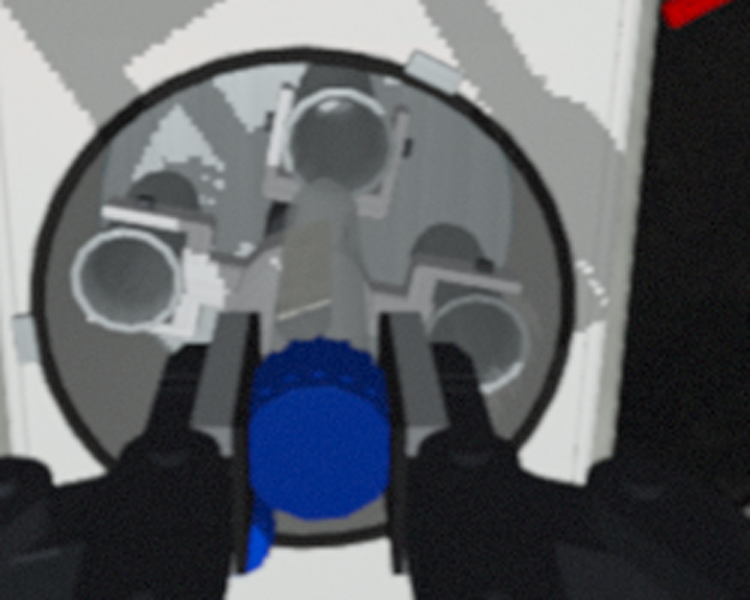

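Call:
send_rows([
  [0, 0.0045, 0.0, 0, 0, 0],
  [0, 0, 0.03, 0, 0, 0],
  [0, 0, 0.03, 0, 0, 0],
  [0, 0, 0.03, 0, 0, 0],
  [0, 0, 0.015, 0, 0, 0],
  [0, 0, 0, 0, 0, 0],
])

```text
time: 11.08
tool_pos: [0.4648, 0.403, 0.1934]
tool_rot: [-0.001, 0.0, 1.0, -0.001]
contact_force: [-0.8, -0.2, 0.3]
gripper_width: 0.219
```

Call:
send_rows([
  [0, 0.0005, 0.01, 0, 0, 0],
  [0, 0, 0.004, 0, 0, 0],
  [0, 0, 0, 0, 0, 0],
])

```text
time: 11.45
tool_pos: [0.4651, 0.4043, 0.1804]
tool_rot: [-0.0, 0.0, 1.0, -0.0]
contact_force: [-0.4, -0.4, -0.1]
gripper_width: 0.219
```

Call:
send_rows([
  [0, 0, 0, 0, 0, 0],
  [0, 0, 0, 0, 0, 0],
  [0, 0, 0, 0, 0, 0],
  [0, 0, -0.02, 0, 0, 0],
  [0, 0, -0.045, 0, 0, 0],
  [0, 0, -0.045, 0, 0, 0],
  [0, 0, 0, 0, 0, 0],
  [0, 0, 0, 0, 0, 0],
], grip=0.45)

```text
time: 12.45
tool_pos: [0.4652, 0.4043, 0.2914]
tool_rot: [0.001, 0.0, 1.0, 0.0]
contact_force: [-0.4, 0.1, -0.1]
gripper_width: 0.451
```

```bash
python3 - <<'E'
from h import *
s=manip.state(); print(s["tool_pos"],s["gripper_width"],s["time"])
c=cal("wrist"); im=manip.grab_frame("wrist"); cv2.imwrite("pics/w8.png",im); np.savez("w8.npz",**c)
for o in caps(im,c,z=.2): print(*o)
E
```

```text
[0.4651891  0.40426766 0.29136154] 0.45149314615275804 12.45
bl 708 [245.1 193.8] [0.4652 0.3947 0.2   ]
bl 636 [221.  311.6] [0.5719 0.3728 0.2   ]
wh 290 [428.2 105.3] [0.4   0.524 0.2  ]
wh 2379 [336.3 130.6] [0.4175 0.4608 0.2   ]
wh 230 [211.7 226.4] [0.4923 0.3681 0.2   ]
wh 270 [  6.1 252.6] [0.5149 0.2018 0.2   ]
wh 154 [230.8 264.2] [0.5259 0.3823 0.2   ]
wh 191 [131.8 375.4] [0.6413 0.2884 0.2   ]
```

View pics/w8.png

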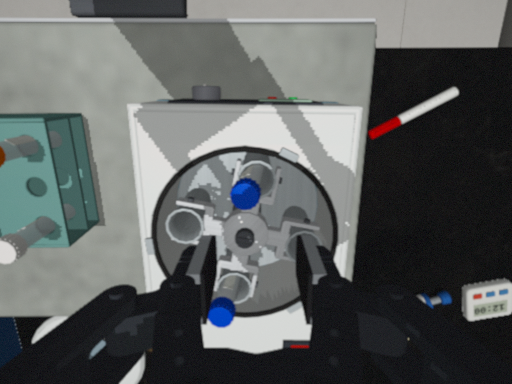

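Call:
send_rows([
  [0.006, -0.053, 0, 0, 0, 0],
  [0.006, -0.053, 0, 0, 0, 0],
  [0.006, -0.053, 0, 0, 0, 0],
  [0.006, -0.053, 0.03, 0, 0, 0],
  [0, 0, 0, 0, 0, 0],
  [0, 0, 0, 0, 0, 0],
], grip=0.5)

```text
time: 13.25
tool_pos: [0.4409, 0.1923, 0.2598]
tool_rot: [-0.001, 0.0, 1.0, 0.0]
contact_force: [-0.1, 0.1, 0.7]
gripper_width: 0.5
```

```bash
python3 - <<'E'
from h import *
s=manip.state(); print(s["tool_pos"],s["tool_rot"],s["gripper_width"],s["time"])
c=cal("wrist"); im=manip.grab_frame("wrist"); cv2.imwrite("pics/w9.png",im)
for o in caps(im,c): print(*o)
E
```

```text
[0.44087569 0.19228056 0.25975664] [-5.84194264e-04  3.10502893e-04  9.99999778e-01  7.91595544e-05] 0.49972251908110155 13.25
or 861 [256.6 199.3] [0.4397 0.1914 0.1845]
wh 667 [169.6 202.7] [0.4422 0.1289 0.1845]
wh 250 [501.7 242.7] [0.474  0.3736 0.1845]
wh 732 [487.8 270. ] [0.497  0.3681 0.1845]
wh 269 [474.  306.8] [0.5301 0.364  0.1845]
wh 284 [382.8 375.5] [0.5996 0.2996 0.1845]
```

View pics/w9.png

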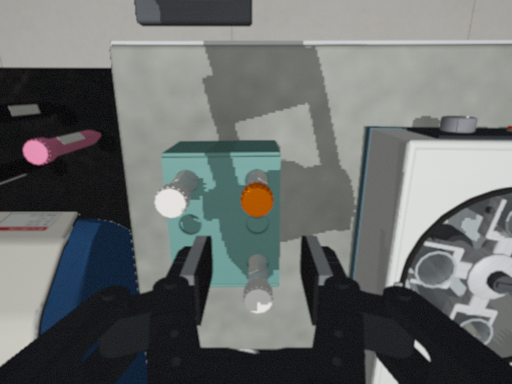

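Orange cap at (256,199), centred between the fingers; white tubes at (170,202) and (258,297) are clear of them.

Call:
send_rows([
  [0, 0, 0.034, 0, 0, 0],
  [0, 0, 0.034, 0, 0, 0],
  [0, 0, 0.02, 0, 0, 0],
  [0, 0, 0.01, 0, 0, 0],
  [0, 0, 0, 0, 0, 0],
], grip=0.5)

```text
time: 13.92
tool_pos: [0.4413, 0.1926, 0.1625]
tool_rot: [-0.0, -0.0, 1.0, 0.0]
contact_force: [0.2, -0.2, -0.7]
gripper_width: 0.495
```

Call:
send_rows([
  [0, 0, 0, 0, 0, 0],
  [0, 0, 0, 0, 0, 0],
  [0, 0, 0, 0, 0, 0],
  [0, 0, 0, 0, 0, 0],
  [0, 0, -0.015, 0, 0, 0],
], grip=0)

```text
time: 14.55
tool_pos: [0.4402, 0.192, 0.1764]
tool_rot: [-0.001, 0.0, 1.0, -0.0]
contact_force: [0.9, -0.3, -0.9]
gripper_width: 0.22
```

Call:
send_rows([
  [0, 0, -0.042, 0, 0, 0],
  [0, 0, -0.042, 0, 0, 0],
  [-0.0148, 0.0425, -0.042, 0, 0, 0],
  [-0.0148, 0.0425, 0, 0, 0, 0],
  [-0.0148, 0.0425, 0, 0, 0, 0],
  [-0.0148, 0.0425, 0, 0, 0, 0],
  [-0.0148, 0.0425, 0, 0, 0, 0],
  [-0.0148, 0.0425, 0, 0, 0, 0],
])

```text
time: 15.55
tool_pos: [0.53, 0.4486, 0.3036]
tool_rot: [-0.0, -0.0, 1.0, -0.0]
contact_force: [0.3, -0.3, 0.9]
gripper_width: 0.219
```

Call:
send_rows([
  [0, 0, 0, 0, 0, 0],
  [0, 0, 0, 0, 0, 0],
])

```text
time: 15.8
tool_pos: [0.5296, 0.4468, 0.3033]
tool_rot: [-0.0, 0.0, 1.0, -0.0]
contact_force: [0.5, 0.4, 0.1]
gripper_width: 0.216
```

```bash
python3 - <<'E'
from h import *
s=manip.state(); print(s["tool_pos"],s["tool_rot"],s["gripper_width"],s["time"])
c=cal("wrist"); im=manip.grab_frame("wrist"); cv2.imwrite("pics/w10.png",im); np.savez("w10.npz",**c)
cv2.imwrite("pics/w10z.png",cv2.resize(im[90:310,130:380],None,fx=3,fy=2.7,interpolation=cv2.INTER_CUBIC))
p=s["tool_pos"]
for dx in(-.004,-.002,0): print(dx,proj(c,[p[0]+dx,p[1],p[2]-.0905]).round(1),[proj(c,[p[0]+dx+e,p[1],p[2]+.0295]).round(1).tolist() for e in(-.011,0,.011)])
print([proj(c,[.5274,.4473,.167]).round(1)],[proj(c,[.5058,.3395,.167]).round(1)])
E
```

```text
[0.52960011 0.44680121 0.30328605] [-3.95863913e-04  1.50593040e-05  9.99999848e-01 -3.84231228e-04] 0.21637790889182137 15.8
-0.004 [[257.9 189.2]] [[[259.6, 252.4]], [[259.6, 276.9]], [[259.5, 300.3]]]
-0.002 [[257.9 191.7]] [[[259.6, 256.9]], [[259.6, 281.3]], [[259.5, 304.4]]]
0 [[257.9 194.2]] [[[259.6, 261.5]], [[259.5, 285.6]], [[259.5, 308.5]]]
[array([[258.2, 176.1]])] [array([[135. , 152.2]])]
```

View pics/w10z.png

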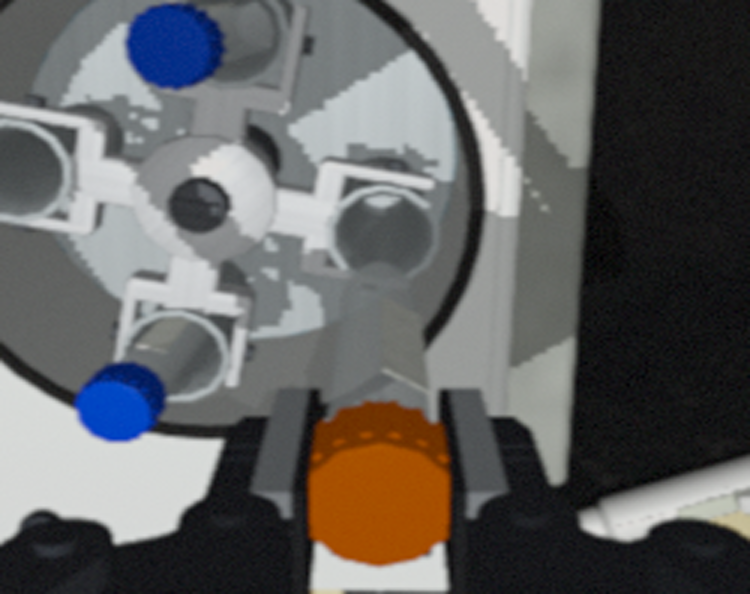

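Call:
send_rows([
  [0, 0.0005, 0.02, 0, 0, 0],
  [0, 0, 0.03, 0, 0, 0],
  [0, 0, 0.03, 0, 0, 0],
  [0, 0, 0.02, 0, 0, 0],
  [0, 0, 0.01, 0, 0, 0],
  [0, 0, 0, 0, 0, 0],
])

```text
time: 16.6
tool_pos: [0.5297, 0.4474, 0.1928]
tool_rot: [-0.0, 0.0, 1.0, -0.0]
contact_force: [-0.4, 0.7, 0.2]
gripper_width: 0.218
```

Call:
send_rows([
  [0, 0, 0.008, 0, 0, 0],
  [0, 0, 0.005, 0, 0, 0],
  [0, 0, 0, 0, 0, 0],
])

```text
time: 16.98
tool_pos: [0.5297, 0.4476, 0.1799]
tool_rot: [-0.0, 0.0, 1.0, -0.0]
contact_force: [-0.2, -0.6, -0.1]
gripper_width: 0.22
```

Call:
send_rows([
  [0, 0, 0, 0, 0, 0],
  [0, 0, 0, 0, 0, 0],
  [0, 0, 0, 0, 0, 0],
  [0, 0, -0.02, 0, 0, 0],
  [0, 0, -0.045, 0, 0, 0],
  [0, 0, -0.045, 0, 0, 0],
  [0, 0, 0, 0, 0, 0],
  [0, 0, 0, 0, 0, 0],
], grip=0.45)

```text
time: 17.98
tool_pos: [0.53, 0.4478, 0.2915]
tool_rot: [0.001, 0.0, 1.0, 0.0]
contact_force: [0.0, 0.5, -0.5]
gripper_width: 0.452
```

```bash
python3 - <<'E'
from h import *
s=manip.state(); print(s["tool_pos"],s["gripper_width"],s["time"])
c=cal("wrist"); im=manip.grab_frame("wrist"); cv2.imwrite("pics/w11.png",im); np.savez("w11.npz",**c)
for o in caps(im,c,z=.2): 
    if o[0]!="wh": print(*o)
E
```

```text
[0.5299985  0.44778811 0.29146802] 0.4521425004149418 17.975
or 749 [261.3 200. ] [0.5351 0.4506 0.2   ]
bl 862 [182.8 106.3] [0.4653 0.395  0.2   ]
bl 707 [164.7 244. ] [0.5724 0.3732 0.2   ]
```

View pics/w11.png

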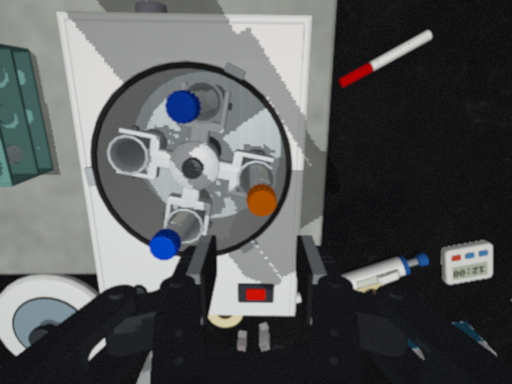

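Call:
send_rows([
  [0.0013, -0.0451, 0, 0, 0, 0],
  [0.0013, -0.0451, 0, 0, 0, 0],
  [0.0013, -0.0451, 0, 0, 0, 0],
  [0.0013, -0.0451, 0, 0, 0, 0],
  [0.0013, -0.0451, 0, 0, 0, 0],
  [0.0013, -0.0451, 0, 0, 0, 0],
  [0.0013, -0.0451, 0.03, 0, 0, 0],
  [0, 0, 0, 0, 0, 0],
], grip=0.5)

```text
time: 19.02
tool_pos: [0.5184, 0.1295, 0.2555]
tool_rot: [-0.004, 0.002, 1.0, -0.001]
contact_force: [0.7, 0.2, 0.1]
gripper_width: 0.499
```

Call:
send_rows([
  [0, 0, 0, 0, 0, 0],
])

```text
time: 19.15
tool_pos: [0.5204, 0.1322, 0.2595]
tool_rot: [-0.001, 0.0, 1.0, 0.0]
contact_force: [0.2, -0.4, -0.1]
gripper_width: 0.502
```

```bash
python3 - <<'E'
from h import *
s=manip.state(); print(s["tool_pos"],s["tool_rot"],s["gripper_width"],s["time"])
c=cal("wrist"); im=manip.grab_frame("wrist"); cv2.imwrite("pics/w12.png",im)
for o in caps(im,c): print(*o)
E
```

```text
[0.52038491 0.13219717 0.259488  ] [-8.86492521e-04  2.30614102e-04  9.99999571e-01  1.36814515e-04] 0.502032265254114 19.15
or 854 [257.8 200.9] [0.5202 0.1322 0.1845]
wh 1284 [ 27.1 324.4] [ 0.6253 -0.0539  0.1845]
```

View pics/w12.png

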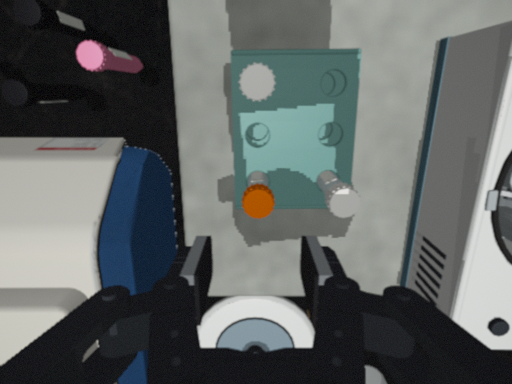

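Call:
send_rows([
  [0, 0, 0.034, 0, 0, 0],
  [0, 0, 0.034, 0, 0, 0],
  [0, 0, 0.02, 0, 0, 0],
  [0, 0, 0.01, 0, 0, 0],
  [0, 0, 0, 0, 0, 0],
], grip=0.5)

```text
time: 19.82
tool_pos: [0.5209, 0.1324, 0.1625]
tool_rot: [-0.0, -0.0, 1.0, 0.0]
contact_force: [0.7, -0.5, 0.3]
gripper_width: 0.503
```

Call:
send_rows([
  [0, 0, 0, 0, 0, 0],
  [0, 0, 0, 0, 0, 0],
  [0, 0, 0, 0, 0, 0],
  [0, 0, 0, 0, 0, 0],
  [0, 0, -0.015, 0, 0, 0],
], grip=0)

```text
time: 20.45
tool_pos: [0.5198, 0.1319, 0.1763]
tool_rot: [-0.001, 0.0, 1.0, -0.0]
contact_force: [1.5, -0.2, -0.7]
gripper_width: 0.22
```

Call:
send_rows([
  [0, 0, -0.042, 0, 0, 0],
  [0, 0, -0.042, 0, 0, 0],
  [0, 0, -0.042, 0, 0, 0],
  [0.0026, 0.0415, 0, 0, 0, 0],
  [0.0026, 0.0415, 0, 0, 0, 0],
  [0.0026, 0.0415, 0, 0, 0, 0],
  [0.0026, 0.0415, 0, 0, 0, 0],
  [0.0026, 0.0415, 0, 0, 0, 0],
])

```text
time: 21.45
tool_pos: [0.5073, 0.3408, 0.3037]
tool_rot: [-0.0, 0.0, 1.0, -0.0]
contact_force: [-0.3, 0.9, -0.3]
gripper_width: 0.22
```

Call:
send_rows([
  [0, 0, 0, 0, 0, 0],
  [0, 0, 0, 0, 0, 0],
])

```text
time: 21.7
tool_pos: [0.5076, 0.3391, 0.3034]
tool_rot: [-0.0, -0.0, 1.0, -0.0]
contact_force: [-0.8, 0.5, -0.2]
gripper_width: 0.22
```

```bash
python3 - <<'E'
from h import *
s=manip.state(); print(s["tool_pos"],s["tool_rot"],s["gripper_width"],s["time"])
c=cal("wrist"); im=manip.grab_frame("wrist"); cv2.imwrite("pics/w13.png",im); np.savez("w13.npz",**c)
cv2.imwrite("pics/w13z.png",cv2.resize(im[90:310,180:430],None,fx=3,fy=2.7,interpolation=cv2.INTER_CUBIC))
print([proj(c,[.5058,.3395,.167]).round(1)])
E
```

```text
[0.50762196 0.33913347 0.30335057] [-2.71218632e-04 -9.34197638e-06  9.99999902e-01 -3.51170448e-04] 0.22031005788920785 21.7
[array([[258. , 176.4]])]
```

View pics/w13z.png

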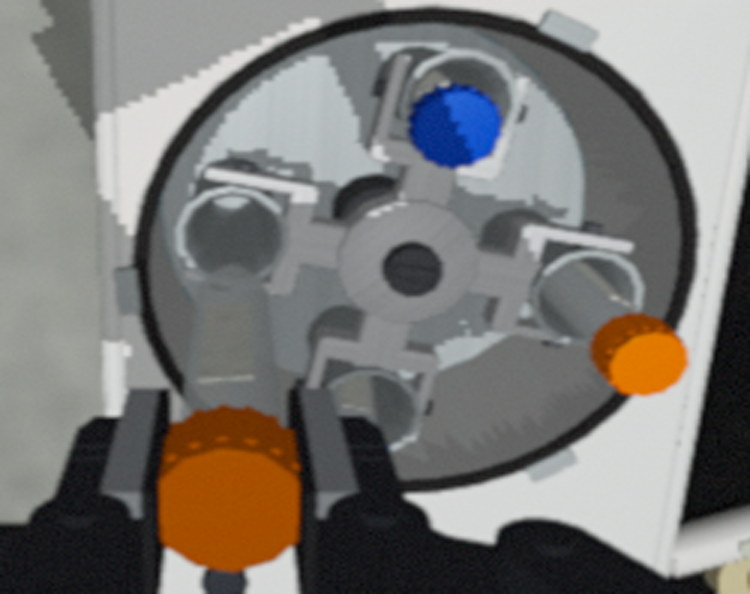

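Call:
send_rows([
  [0, 0, 0.02, 0, 0, 0],
  [0, 0, 0.03, 0, 0, 0],
  [0, 0, 0.03, 0, 0, 0],
  [0, 0, 0.02, 0, 0, 0],
  [0, 0, 0.01, 0, 0, 0],
  [0, 0, 0, 0, 0, 0],
])

```text
time: 22.5
tool_pos: [0.5077, 0.3392, 0.1928]
tool_rot: [-0.0, 0.0, 1.0, -0.0]
contact_force: [0.8, -0.6, 0.4]
gripper_width: 0.221
```

Call:
send_rows([
  [0, 0, 0.008, 0, 0, 0],
  [0, 0, 0.005, 0, 0, 0],
  [0, 0, 0, 0, 0, 0],
])

```text
time: 22.88
tool_pos: [0.5076, 0.3395, 0.1801]
tool_rot: [-0.0, 0.0, 1.0, -0.0]
contact_force: [-0.8, 0.6, 0.5]
gripper_width: 0.216
```

Call:
send_rows([
  [0, 0, 0, 0, 0, 0],
  [0, 0, 0, 0, 0, 0],
  [0, 0, 0, 0, 0, 0],
  [0, 0, -0.02, 0, 0, 0],
  [0, 0, -0.045, 0, 0, 0],
  [0, 0, -0.045, 0, 0, 0],
  [0.02, -0.02, -0.03, 0, 0, 0],
  [0, 0, 0, 0, 0, 0],
], grip=0.45)

```text
time: 23.88
tool_pos: [0.4887, 0.3198, 0.3266]
tool_rot: [0.004, 0.0, 1.0, 0.002]
contact_force: [-0.1, -0.1, -0.3]
gripper_width: 0.451
```

Call:
send_rows([
  [0.03, -0.02, -0.02, 0, 0, 0],
  [0.0, 0, 0, 0, 0, 0],
  [0, 0, 0, 0, 0, 0],
  [0, 0, 0, 0, 0, 0],
])

```text
time: 24.38
tool_pos: [0.4579, 0.2997, 0.339]
tool_rot: [-0.001, 0.0, 1.0, -0.0]
contact_force: [0.5, 0.4, -1.8]
gripper_width: 0.449
```

```bash
python3 - <<'E'
from h import *
s=manip.state(); print(s["tool_pos"],s["gripper_width"],s["time"])
c=cal("wrist"); im=manip.grab_frame("wrist"); cv2.imwrite("pics/w14.png",im); np.savez("w14.npz",**c)
cs=cal("scene"); b=manip.grab_frame("scene"); cv2.imwrite("pics/s14.png",cv2.resize(b[100:250,150:290],None,fx=4,fy=4,interpolation=cv2.INTER_CUBIC))
W=[o for o in caps(im,c,z=.2) if o[0]!="wh"]
for o in W: print(*o)
hs=cv2.cvtColor(b,cv2.COLOR_BGR2HSV)
for n,lo,hi in(("or",(3,150,90),(18,255,255)),("bl",(108,140,50),(130,255,255))):
    m=cv2.inRange(hs,lo,hi); m[:110]=0;m[170:]=0;m[:,:165]=0;m[:,275:]=0
    k,l,st,ce=cv2.connectedComponentsWithStats(m)
    for i in range(1,k):
        if st[i,4]<15: continue
        o1,d1=ray(cs,ce[i])
        for w in W:
            if w[0]!=n: continue
            o2,d2=ray(c,w[2]); q=np.linalg.lstsq(np.c_[d1[0],-d2[0]],o2-o1,rcond=None)[0]
            a,bb=o1+q[0]*d1[0],o2+q[1]*d2[0]
            if np.linalg.norm(a-bb)<.008: print(n,ce[i].round(1),((a+bb)/2).round(4),np.linalg.norm(a-bb).round(4))
E
```

```text
[0.45792587 0.29971072 0.33897563] 0.4486507078956027 24.375
or 466 [289.2 229.8] [0.5091 0.3298 0.2   ]
or 529 [411.8 254.1] [0.5348 0.4498 0.2   ]
bl 525 [362.  185.6] [0.4653 0.3948 0.2   ]
or [203.2 117.4] [0.5337 0.4475 0.2039] 0.0019
or [217.4 136.8] [0.5088 0.3294 0.202 ] 0.0011
bl [190.1 131.2] [0.4645 0.3936 0.2032] 0.0004
```

View pics/w14.png

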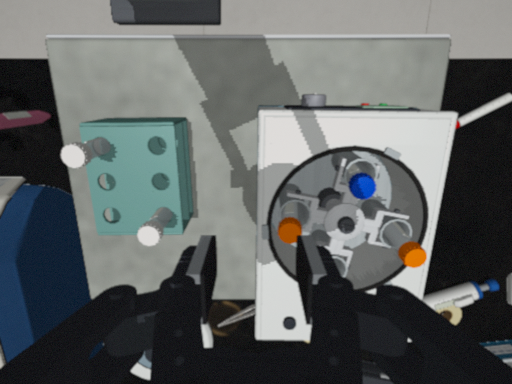

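View pics/s14.png

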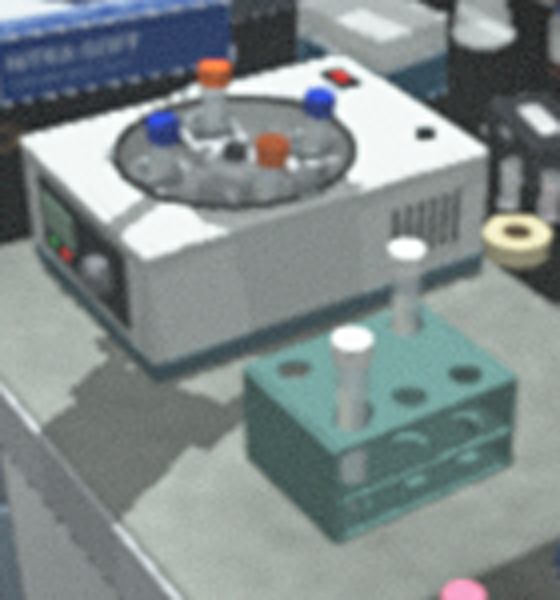

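```bash
python3 - <<'E'
from h import *
cs=cal("scene")
def tri(uv,c,w):
    o1,d1=ray(cs,uv); o2,d2=ray(c,w); q=np.linalg.lstsq(np.c_[d1[0],-d2[0]],o2-o1,rcond=None)[0]
    return ((o1+q[0]*d1[0]+o2+q[1]*d2[0])/2).round(4)
w1=dict(np.load("w1.npz")); w2=dict(np.load("w2.npz"))
for s,a in(((222.7,173.5),(103.6,162.6)),((266.7,175.3),(54.3,242.7)),((237.4,168.5),(109.8,203.7)),((252.4,180.7),(45.5,204.7))): print("w1",tri(s,w1,a))
for s,a in(((237.4,168.5),(252.4,199.1)),((252.4,180.7),(168.6,199.7)),((266.7,175.3),(171,247.9))): print("w2",tri(s,w2,a))
E
```

```text
w1 [0.4389 0.1922 0.1885]
w1 [0.5192 0.1323 0.1874]
w1 [0.4788 0.1922 0.188 ]
w1 [0.4792 0.1317 0.1879]
w2 [0.4786 0.1915 0.1887]
w2 [0.4792 0.1319 0.1877]
w2 [0.5174 0.1307 0.1886]
```

```bash
python3 - <<'E'
from h import *
b=manip.grab_frame("scene"); a=cv2.imread("pics/scene0.png")
for im in(a,b):
    m=cv2.inRange(cv2.cvtColor(im,cv2.COLOR_BGR2HSV),(0,0,170),(180,45,255)); m[:155]=0;m[200:]=0;m[:,225:]=m[:,225:]; m[:,:225]=0;m[:,262:]=0
    k,l,st,ce=cv2.connectedComponentsWithStats(m); print([(st[i].tolist(),ce[i].round(1).tolist()) for i in range(1,k) if st[i,4]>25])
s=manip.state(); print(s["contact_force"],s["time"],s["joint_vel"].round(3) if hasattr(s["joint_vel"],"round") else s["joint_vel"])
print(manip.job_done())
E
```

```text
[([247, 159, 10, 7, 54], [251.4, 161.9]), ([232, 181, 12, 7, 71], [237.4, 184.1])]
[([247, 159, 10, 7, 54], [251.4, 161.9]), ([232, 181, 12, 7, 66], [237.5, 184.3])]
[ 0.02409471 -0.10581938  0.02697606] 24.525 [-0.002 -0.006 -0.002  0.001  0.001  0.001]
the job is handed in; nothing more can be done
None
```

The centrifuge is loaded and handed in at about 24.5 s: the two blue-capped tubes sit in facing buckets, and so do the two orange-capped ones. I gripped each tube by its cap and set it into its bucket; the bucket positions were checked in the wrist camera before each tube went in.

- **Seating:** the two-view cap heights come to 197–200 mm once a 3.5 mm bias is taken off, measured on the caps while still in the rack. A fully seated tube should read 198.5 mm. The far blue tube was measured only just after it was placed. In the last pictures it shows only in the scene camera, where it stands unchanged.
- **Lean:** every tube leans about 0.1 rad in its loose bore, estimated from cap offsets of up to about 10 mm. That is under the 0.2 rad limit.
- **White tubes:** in the scene camera they are within 0.2 pixel of where they started.
- **Arm:** the gripper was open, well clear above, and reading essentially no force.
- **Disagreements:** early on, the scene and wrist views differed by about 5–7 mm on where the caps were. I went with the wrist view, and all the grasps came out centred. No check failed.

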